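Pack away the blue calorimeter kit

ROBOT

A 6-joint arm with a two-finger parallel gripper is mounted at the origin on the work surface. World frame = base frame: x ahead of the robot, y to its left, z up, the work surface at z = 0. Lengths are in mm, angles in degrees, forces in N, time in s.
With the tool pointing down it reaches from about 275 to 775 mm from the base axis. Payload 14.6 kg.
Tool frame: the origin (TCP) lies at the very end of the fingers, on their centre line; the grasp point (between the pads) lies 19 mm behind it; z points along the fingers, y is the line along which they close (so a half turn about z gives the same grasp; the last joint's range is limited). The gripper opens to 85 mm and grips with 20 to 120 N. Pads are 22 mm wide; open, the fingers measure 114 mm over their backs; the gripper's body (76 mm by 85 mm) begins 54 mm behind the grasp point. The pads swing forward as they close: fully open they stand 13 mm farther back than shut.
Start: joints at [55.388, 15.075, -2.767, 72.158, 0, 81.102], TCP at [227.794, 473.01, 231.278] pointing down, gripper open.
Joint ranges: [-151.79, 151.79], [-50.71, 97.33], [-67.44, 78.34], [-121.81, 120.89], [-77.56, 73.72], [-180, 180]. Speed limits (degrees/s): [108.29, 108.29, 147.25, 159.86, 180, 180].

INTERFACE

Orientations are given as [roll, pitch, yaw] about the fixed x, y, z axes, in that order (R = Rz(yaw) Ry(pitch) Rx(roll)).
In Python, from bench import bot, cams gives the robot as it stands.
- The arm moves only by the tool step_arm, never from a script. Its argument "targets" is text: rows parted by semicolons, each of 5 numbers parted by spaces: the shift along the tool's x, y, z in cm, then the turn about the tool's z in degrees, then the opening, from -1 (shut) to 1 (fully open). In form: x y z spin gripper; .... A call has 1 to 20 rows; each row is the pose to reach, as a shift and turn from the pose commanded when the call began, along the tool's axes at that moment; what a row does not reach only later rows make up. A row lasts 1/10 s, in which the tool goes at most 50 mm and 8.59 degrees, less where a joint would pass 70% of its speed; a pose out of reach is approached as far as the arm can. A call with a gripper value outside its range is refused whole. The fingers move at their own pace and stop on an object; the grip force is fixed at half the most. Time passes only in rows, so rows that repeat a pose let the fingers close. It gives the time, the measured TCP pose, the force, the opening and the grip force at its end, in the units of the state.
- bot.get_state(): the state, without advancing time (a new reading comes with each control period).
- cams.grab_frame(name): name is "scene" or "top" or "wrist"; returns a dict with "image" (400x640x3 uint8, red, green, blue), "z_map" (400x640 float32, mm along the optical axis (not along the pixel's ray), 0 where there is no reading), "mtx" (3x3 intrinsics, pixels), "rvec" (rotation vector, rad) and "tvec" (3), from world to camera coordinates, as OpenCV has them; the wrist camera has in their place "mount" (4x4, takes a point from camera to tool coordinates, whose origin is the TCP and whose axes are the flange's). Camera axes: x right, y down, z forward; pixel columns grow to the right and rows downward; lengths in mm; the calibration is good to about 2 mm. A picture is of the moment at which its call begins: read the wrist's pose just before it.
- bot.close_job(): hands the job in; it is judged then, once.
The state is a dict: "time": time; "joint_positions": joint angles; "joint_velocities": joint speeds; "joint_efforts": joint torques, N m; "tcp_pos": TCP position; "eef_rot": TCP orientation; "contact_force": force on the tool from outside, world axes, zero at the start; "torque": the same for the moment, N m; "opening": opening from 0.0 (shut) to 1.0 (fully open); "finger_force": force on a finger pad.
Only numpy, scipy, OpenCV 4.12 (cv2) and the standard library are available. Lean on these libraries where they do the work, as an engineer would, in place of code of your own. Each camera call takes 0.05 s, during which the arm holds its last target. There are 200 camera calls.

TASK

Pack away the blue calorimeter in the white tray: stand the blue sleeve wholly on the round blue pad first, then nest the metal beaker in it right down to its floor, then close the beaker with the blue lid, fully seated. Stand the brass cylinder upright, wholly on the yellow pad, whenever you like. The orange sleeve, the orange lid and the steel cylinder belong to another group: leave them standing where they are.

Things in the scene. Friction and masses are not known exactly. Their poses are not given: they have to be found in the camera images.
- sleeve_mid (a point): Blue plastic sleeve: tapered open cup, 55 tall, outer diameter 53 at the foot and 63 at the rim, wall 3, floor 5 thick (inside diameter about 47 at the floor, 57 at the mouth), 90 g. Stands upright, mouth up. The point is on its axis, half-way up (27.5 above its underside); z up along the axis.
- beaker_mid (a point): Bare aluminium beaker: tapered open cup, 95 tall, outer diameter 40 at the foot and 54 at the rim, wall 2 (mouth 50 inside), 110 g. Stands upright, mouth up. The point is on its axis, half-way up (47.5 above its underside); z up. Seated in the sleeve its foot rests on the sleeve's floor and its top 45 mm stand clear above the sleeve's rim, so hold it near the top (outer diameter about 52 at 80 above its foot).
- lid_knob (a point): Blue lid for the beaker: turned lid, 60 high in all: a black tapered plug below (14 high, diameter 30 at its foot widening to 42), then a flange (diameter 62, 6 thick), then an upright round grip knob (diameter 22, 40 tall), 70 g. It stands on its plug, knob up. The point is in the middle of the knob, 40 above the plug's foot and 26 above the flange's underside; z up along the axis. Seated, the plug is inside the beaker's mouth and the flange lies flat on its rim.
- brass_mid (a point): Brass specimen cylinder (yellow metal), diameter 30, 55 tall, about 330 g, standing. The point is its centre, half-way up; z up.
- other_sleeve_mid (a point): Orange sleeve of another group, to be left alone; same shape as the blue one: tapered open cup, 55 tall, outer diameter 53 at the foot and 63 at the rim, wall 3, floor 5 thick (inside diameter about 47 at the floor, 57 at the mouth), 90 g. Stands upright, mouth up. The point is on its axis, half-way up (27.5 above its underside); z up along the axis.
- other_lid_knob (a point): Orange lid of another group, to be left alone; same shape as the blue one: turned lid, 60 high in all: a black tapered plug below (14 high, diameter 30 at its foot widening to 42), then a flange (diameter 62, 6 thick), then an upright round grip knob (diameter 22, 40 tall), 70 g. It stands on its plug, knob up. The point is in the middle of the knob, 40 above the plug's foot and 26 above the flange's underside; z up along the axis.
- steel_mid (a point): Steel specimen cylinder (silvery grey metal) of another group, to be left alone; diameter 30, 55 tall, standing. The point is its centre, half-way up.
- tray: White low tray, fixed to the bench: 128 along its x, 331 along its y, walls 14 high and 4 thick, floor 4 thick; two dividers as high as the walls make three compartments in a row along its y, each about 120 by 105, centres 109 apart. Origin under its centre at bench level. One compartment holds the blue pad, one the yellow pad, and one a small grey thermometer (12 thick, lying flat) that stays; which is which changes.
- pad_blue: Round blue pad, diameter 80, 2 thick, fixed in the middle of a tray compartment, the place of the blue calorimeter. Origin at the centre of its underside (4 above the bench); its upper face is 6 above the bench.
- pad_yellow: Round yellow pad, diameter 62, 2 thick, fixed in the middle of a tray compartment, the place of the brass cylinder. Origin at the centre of its underside (4 above the bench); its upper face is 6 above the bench.
There are look-alikes about, which are no part of the job. Of the things that look like the pad_blue, the largest one is meant. What is shaped like the part that bears other_sleeve_mid but brown is not meant.

How it is judged (in metres and radians):
On the way, in this order (a step that is already met when the one before it is completed fails the run):
1. the blue sleeve stands on the blue pad, let go (horizontal distance between sleeve_mid and pad_blue below 0.015 m and z of sleeve_mid in the frame of pad_blue between 0.0255 and 0.0335 m and angle between sleeve_mid's own z axis and vertical below 0.1 rad and contact force between the fingers and sleeve below 0.1 N and linear speed of sleeve below 0.03 m/s), for 0.2 s.
2. the beaker is nested in the sleeve on the blue pad, let go (horizontal distance between sleeve_mid and pad_blue below 0.015 m and z of sleeve_mid in the frame of pad_blue between 0.0255 and 0.0335 m and angle between each of sleeve_mid, beaker_mid's own z axis and vertical below 0.1 rad and horizontal distance between beaker_mid and sleeve_mid below 0.007 m and z of beaker_mid in the frame of sleeve_mid between 0.021 and 0.029 m and contact force between the fingers and beaker below 0.1 N and linear speed of beaker below 0.03 m/s), for 0.2 s.
3. the blue lid is seated on the nested beaker, let go (horizontal distance between sleeve_mid and pad_blue below 0.015 m and z of sleeve_mid in the frame of pad_blue between 0.0255 and 0.0335 m and angle between each of sleeve_mid, beaker_mid, lid_knob's own z axis and vertical below 0.1 rad and horizontal distance between beaker_mid and sleeve_mid below 0.007 m and z of beaker_mid in the frame of sleeve_mid between 0.021 and 0.029 m and horizontal distance between lid_knob and beaker_mid below 0.007 m and z of lid_knob in the frame of beaker_mid between 0.0695 and 0.0775 m and contact force between the fingers and lid below 0.1 N and linear speed of lid below 0.03 m/s), for 0.2 s.
At the end, for the whole second after the job is handed in: Upright, let go, at rest: sleeve on blue pad and brass on yellow pad (within 15 mm of the centre), beaker in sleeve and blue lid on beaker (axes within 7 mm); each seated within 4 mm. Orange things and steel cylinder upright, within 20 mm of their start (horizontal distance between sleeve_mid and pad_blue below 0.015 m and z of sleeve_mid in the frame of pad_blue between 0.0255 and 0.0335 m and angle between each of sleeve_mid, beaker_mid, lid_knob, brass_mid, other_sleeve_mid, other_lid_knob, steel_mid's own z axis and vertical below 0.1 rad and horizontal distance between beaker_mid and sleeve_mid below 0.007 m and z of beaker_mid in the frame of sleeve_mid between 0.021 and 0.029 m and horizontal distance between lid_knob and beaker_mid below 0.007 m and z of lid_knob in the frame of beaker_mid between 0.0695 and 0.0775 m and horizontal distance between brass_mid and pad_yellow below 0.015 m and z of brass_mid in the frame of pad_yellow between 0.0255 and 0.0335 m and linear speed of each of sleeve, beaker, lid, brass below 0.02 m/s and distance of each of other_sleeve_mid, other_lid_knob, steel_mid from where it was at the start of the episode below 0.02 m); the robot touches nothing.
It fails at once if a thing of the other group is moved more than 20 mm or tipped over (distance of any of other_sleeve_mid, other_lid_knob, steel_mid from where it was at the start of the episode above 0.02 m or angle between any of other_sleeve_mid, other_lid_knob, steel_mid's own z axis and vertical above 0.5 rad).
It also fails if it takes over 112 s, if anything falls off the work surface, if the arm or the gripper's body presses on something with over 40 N, if the wrist force passes 120 N, or if a joint passes its speed limit or range.

## Working session

There is one attempt and no reset: what is moved stays moved. The work goes in short steps, Python scripts to look and compute and a tool call to move; the robot and the scene stay as the last step left them, time stands still between calls to the robot, and variables do not carry over. Pictures are saved under pics/ and viewed, at most 14 in all, crops included, and the job is handed in when it is done.

Besides the shell and the picture viewer there is one more tool, called in YAML: its name, and indented under it one key for each argument. step_arm: Moves the arm, as the interface text tells. Its arguments: {"type":"object","properties":{"targets":{"type":"string"}},"required":["targets"]}

```bash
mkdir -p pics; cat > h.py <<'E'
import numpy as np,cv2,pickle
from bench import bot,cams
def cloud(f):
    K=f["mtx"];z=f["z_map"];v,u=np.mgrid[:z.shape[0],:z.shape[1]]
    P=np.stack([(u-K[0,2])*z/K[0,0],(v-K[1,2])*z/K[1,1],z],-1)
    R=cv2.Rodrigues(np.array(f["rvec"],float))[0]
    W=(P-np.array(f["tvec"]).ravel())@R
    W[z==0]=np.nan
    return W
E
python3 - <<'E'
from h import *
for n in("top","scene"):
    f=cams.grab_frame(n);cv2.imwrite(f"pics/{n}0.png",f["image"][:,:,::-1]);pickle.dump(f,open(n+".pkl","wb"))
print(bot.get_state())
E
```

```text
{'time': 0.1, 'joint_positions': array([ 5.53844163e+01,  1.50973360e+01, -2.79853465e+00,  7.21577889e+01,
        7.93780356e-04,  8.11025420e+01]), 'joint_velocities': array([ 0.01163931,  0.01175308, -0.00308495,  0.01633086, -0.04146952,
       -0.14918993]), 'joint_efforts': array([ 3.26461115e-03, -6.38577962e+01,  3.85064435e+01,  9.93426132e-03,
       -1.06380028e-04,  1.97147131e-05]), 'tcp_pos': array([227.68631713, 472.80582233, 230.87213683]), 'eef_rot': array([-1.79947109e+02, -9.08355893e-03,  1.54281870e+02]), 'contact_force': array([ 0.03776134, -0.20341946,  0.83533472]), 'torque': array([-0.00989329, -0.00155045,  0.02832381]), 'finger_force': 0.0, 'opening': 1.00103237131353}
```

View pics/top0.png

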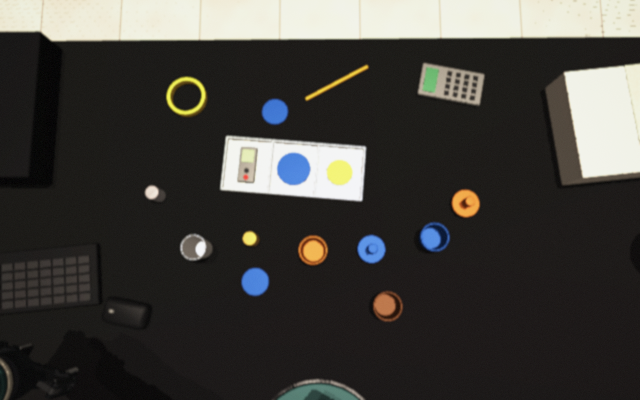

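View pics/scene0.png

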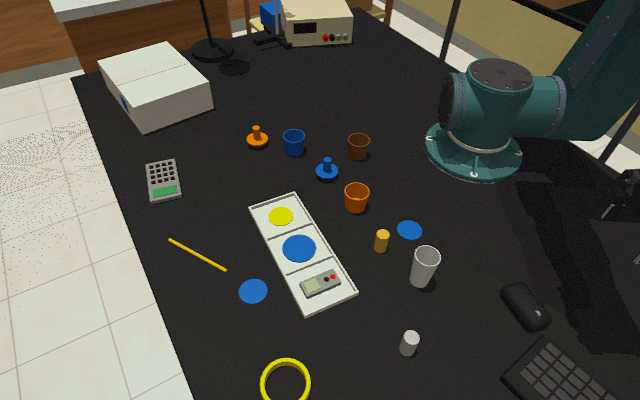

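The top picture has the tray at (293,169). The pad candidates are (293,169), (275,111) and (255,282): the one in the tray is the largest. The blue sleeve is at (434,237); the other cups are orange (313,250) and brown (388,306). The lids are blue (371,249) and orange (466,203). The beaker is at (195,248), brass at (250,239) and steel at (155,193).

```bash
python3 - <<'E'
from h import *
for n in("top","scene"):
    f=pickle.load(open(n+".pkl","rb"));W=cloud(f)
    if n=="top":T=W; img=f["image"]
    else: S=W; simg=f["image"]
px=dict(sleeve=(434,237,55,35),beaker=(195,248,95,32),lid=(371,249,60,15),lidfl=(371,249,20,35),brass=(250,239,55,19),osleeve=(313,250,55,35),olid=(466,203,60,15),steel=(155,193,55,19),brown=(388,306,55,35))
c0=None
for k,(u,v,h,r) in px.items():
    g=T[v-4:v+5,u-4:u+5].reshape(-1,3);c=np.nanmedian(g,0)
    out=[]
    for C in(T,S):
        P=C.reshape(-1,3);c1=c[:2].copy()
        for _ in range(5):
            m=(np.abs(P[:,2]-h)<5)&(np.hypot(*(P[:,:2]-c1).T)<r+12)
            if m.sum()<5:break
            (x,y),rr=cv2.minEnclosingCircle(P[m,:2].astype(np.float32));c1=np.array([x,y])
        out.append((np.round(c1,1),m.sum(),round(float(rr),1),np.round(np.nanmedian(P[m,2]),1)))
    print(k,np.round(c,1),out)
hsv=cv2.cvtColor(img,cv2.COLOR_RGB2HSV)
for nm,C,im in(("top",T,img),("scene",S,simg)):
    hsv=cv2.cvtColor(im,cv2.COLOR_RGB2HSV)
    for col,lo,hi in(("blue",100,125),("yel",25,33)):
        m=cv2.inRange(hsv,(lo,120,80),(hi,255,255))
        nn,lab,st,_=cv2.connectedComponentsWithStats(m)
        for i in range(1,nn):
            if st[i,4]>120:
                Q=C[lab==i];Q=Q[~np.isnan(Q[:,0])]
                if len(Q)<50: continue
                (x,y),r=cv2.minEnclosingCircle(Q[:,:2].astype(np.float32))
                print(nm,col,st[i][:5],"cen",np.round([x,y,r],1),np.round(np.median(Q,0),1))
    hsv=None
m=(cv2.cvtColor(img,cv2.COLOR_RGB2HSV)[:,:,2]>150).astype(np.uint8);m[:120]=0;m[210:]=0;m[:,:210]=0;m[:,375:]=0
Q=T[m>0];Q=Q[~np.isnan(Q[:,0])][:,:2].astype(np.float32);print("tray",cv2.minAreaRect(Q))
cv2.imwrite("pics/crop1.png",cv2.resize(img[125:325,140:490,::-1],None,fx=2.2,fy=2.2,interpolation=cv2.INTER_CUBIC))
E
```

```text
sleeve [ 460.2 -270.1    4.9] [(array([ 457.6, -260.6]), np.int64(132), 31.3, np.float64(54.1)), (array([ 459.7, -257.7]), np.int64(82), 34.1, np.float64(53.6))]
beaker [436.1 282.3   7.9] [(array([434.8, 264.5]), np.int64(90), 27.4, np.float64(93.5)), (array([435.7, 267.9]), np.int64(123), 28.3, np.float64(93.5))]
lid [ 431.  -119.3   58.8] [(array([ 432.3, -122.6]), np.int64(77), 10.6, np.float64(59.4)), (array([ 435.8, -119.8]), np.int64(41), 10.7, np.float64(59.0))]
lidfl [ 431.  -119.3   58.8] [(array([ 432.5, -122.8]), np.int64(464), 30.8, np.float64(19.7)), (array([ 434.1, -119. ]), np.int64(228), 31.8, np.float64(19.4))]
brass [453.9 148.7  54. ] [(array([455.2, 149.7]), np.int64(133), 14.6, np.float64(54.4)), (array([457.4, 153. ]), np.int64(116), 16.1, np.float64(54.5))]
osleeve [430.9   9.8   4.7] [(array([429. ,   9.6]), np.int64(124), 31.0, np.float64(54.5)), (array([431.6,  11.6]), np.int64(119), 32.8, np.float64(53.5))]
olid [ 533.3 -334.3   51.3] [(array([ 537.1, -340.5]), np.int64(73), 11.1, np.float64(60.1)), (array([ 540.7, -338.6]), np.int64(36), 11.9, np.float64(
[... 916 characters left out ...]
4 -2280.7   258. ] [ -367.5 -2166.3  -468.8]
scene blue [282 129  23  27 331] cen [ 448.9 -290.6   68.8] [ 456.  -272.4   37.1]
scene blue [315 157  23  22 327] cen [ 419.  -134.5   52.1] [ 439.9 -114.7   20.1]
scene blue [396 220  27  20 407] cen [360.7 145.3  32.9] [362.2 146.5   1.2]
scene blue [283 235  33  27 716] cen [624.8  59.1  40.1] [625.8  60.2   5.5]
scene blue [238 279  30  25 596] cen [767.2 104.7  32.8] [767.1 105.4   1. ]
scene yel [269 207  24  19 367] cen [615.3 -50.   32. ] [616.9 -48.8   5.5]
scene yel [259 357  52  43 613] cen [797.1 310.8  49.7] [784.9 298.8  20.9]
tray ((649.2474975585938, 55.99517822265625), (338.13702392578125, 182.77102661132812), 85.15525817871094)
```

View pics/crop1.png

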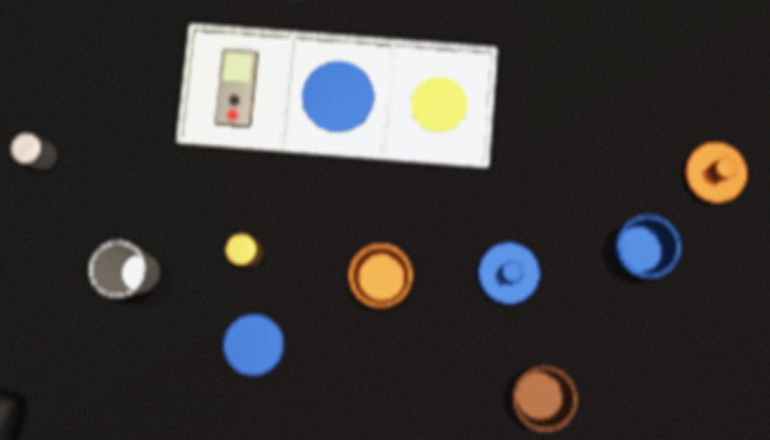

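The crop confirms it: the large blue disc in the middle compartment is the pad, the yellow one is to its right, and the blue cup at crop (648,246) is the sleeve. I'll move over the sleeve, keeping the yaw.

```bash
cat >> h.py <<'E'
from scipy.spatial.transform import Rotation as Ro
def go(x,y,z):
    s=bot.get_state();R=Ro.from_euler("xyz",s["eef_rot"],degrees=True).as_matrix()
    print("tcp",np.round(s["tcp_pos"],1),np.round(s["eef_rot"],2),"delta cm",np.round(R.T@(np.array([x,y,z])-s["tcp_pos"])/10,2))
E
python3 - <<'E'
from h import *
go(459,-259,190)
print(cams.grab_frame("wrist")["mount"])
E
```

```text
tcp [227.7 472.8 230.9] [-1.7995e+02 -1.0000e-02  1.5428e+02] delta cm [-52.6  -55.89   4.13]
[[-3.09600634e-04 -9.44819807e-01 -3.27590348e-01  8.36618374e+01]
 [ 9.99999898e-01 -1.85275781e-04 -4.10721427e-04 -1.15717900e-01]
 [ 3.27363182e-04 -3.27590442e-01  9.44819769e-01 -1.43452093e+02]
 [ 0.00000000e+00  0.00000000e+00  0.00000000e+00  1.00000000e+00]]
```

step_arm:
  targets: "-3 -3.2 0 0 1; -8 -8.5 0 0 1; -12 -13 0 0 1; -16 -17 0 0 1; -20 -21 0 0 1; -24 -25.5 0 0 1; -28 -30 0 0 1; -32 -34 0 0 1; -36 -38 1 0 1; -40 -42.5 2 0 1; -44 -47 3 0 1; -48 -51 4 0 1; -51 -54 4.1 0 1; -52.6 -55.9 4.1 0 1; -52.6 -55.9 4.1 0 1; -52.6 -55.9 4.1 0 1; -52.6 -55.9 4.1 0 1; -52.6 -55.9 4.1 0 1"

```text
time: 1.95
tcp_pos: [458.8, -259.0, 189.7]
eef_rot: [180.0, -0.1, 154.2]
contact_force: [-0.0, 0.9, -0.1]
opening: 1.004
finger_force: 0.0
```

```bash
cat >> h.py <<'E'
def wrist(name=None):
    s=bot.get_state();f=cams.grab_frame("wrist");M=f["mount"];R=Ro.from_euler("xyz",s["eef_rot"],degrees=True).as_matrix()
    if name: cv2.imwrite("pics/"+name+".png",f["image"][:,:,::-1])
    K=f["mtx"];z=f["z_map"];v,u=np.mgrid[:400,:640]
    P=np.stack([(u-K[0,2])*z/K[0,0],(v-K[1,2])*z/K[1,1],z],-1)
    P=P@M[:3,:3].T+M[:3,3];P[z==0]=np.nan
    return P@R.T+s["tcp_pos"],f["image"]
def circ(W,c,h,r,tol=4):
    P=W.reshape(-1,3);c1=np.array(c,float)
    for _ in range(6):
        m=(np.abs(P[:,2]-h)<tol)&(np.hypot(*(P[:,:2]-c1).T)<r+10)
        if m.sum()<5: print("none");return
        (x,y),rr=cv2.minEnclosingCircle(P[m,:2].astype(np.float32));c1=np.array([x,y])
    print("circle",np.round(c1,1),"r",round(rr,1),"n",m.sum(),"z",np.round(np.median(P[m,2]),1));return c1
E
python3 - <<'E'
from h import *
W,im=wrist("w1")
c=circ(W,(459,-259),55,32)
go(c[0],c[1],16)
E
```

```text
circle [ 461.5 -260.7] r 31.4 n 634 z 55.4
tcp [ 458.8 -258.3  190.1] [ 1.7998e+02 -5.0000e-02  1.5428e+02] delta cm [-0.36 -0.1  17.41]
```

View pics/w1.png

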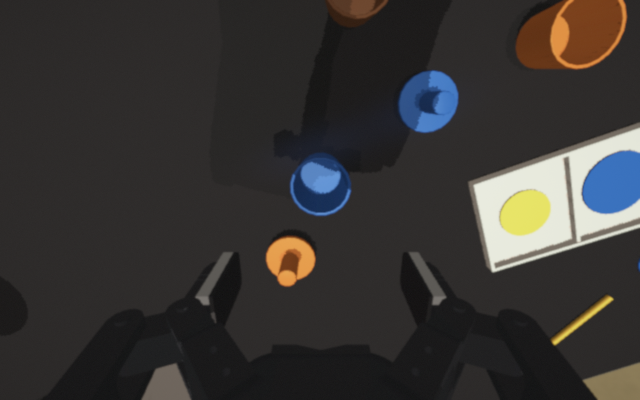

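The sleeve rim is centred at (320,185), right under the tool line, and the orange lid at (290,260) is clear of the finger line. I'll descend and grip.

step_arm:
  targets: "-0.3 -0.1 3 0 1; -0.3 -0.1 6 0 1; -0.3 -0.1 9 0 1; -0.3 -0.1 12 0 1; -0.3 -0.1 14 0 1; -0.3 -0.1 16 0 1; -0.3 -0.1 17.2 0 1; -0.3 -0.1 17.2 0 1; -0.3 -0.1 17.2 0 1; -0.3 -0.1 17.2 0 -1; -0.3 -0.1 17.2 0 -1; -0.3 -0.1 17.2 0 -1; -0.3 -0.1 17.2 0 -1; -0.3 -0.1 17.2 0 -1; -0.3 -0.1 17.2 0 -1; -0.3 -0.1 17.2 0 -1; -0.3 -0.1 17.2 0 -1; -0.3 -0.1 17.2 0 -1"

```text
time: 3.8
tcp_pos: [462.0, -261.2, 19.8]
eef_rot: [-180.0, 0.1, 154.3]
contact_force: [-2.3, 4.1, 16.3]
opening: 0.703
finger_force: 60.8
```

step_arm:
  targets: "0 0 -1 0 -1; 0 0 -2.5 0 -1; 0 0 -5 0 -1; 0 0 -8 0 -1; 0 0 -11 0 -1; 0 0 -13 0 -1; 0 0 -14 0 -1; 0 0 -14 0 -1; 0 0 -14 0 -1"

```text
time: 4.7
tcp_pos: [461.2, -260.9, 157.6]
eef_rot: [180.0, -0.0, 154.3]
contact_force: [-0.9, 0.2, -0.1]
opening: 0.708
finger_force: 64.9
```

```bash
python3 - <<'E'
from h import *
W,im=wrist("w2")
s=bot.get_state()
z=s["tcp_pos"][2]
for h in range(int(z)-5,int(z)+60,5):
    m=(np.abs(W[...,2]-h)<2.5)&(np.hypot(W[...,0]-460,W[...,1]+260)<40); print(h,m.sum(),end="; ")
go(624,58.5,160)
E
```

```text
152 660; 157 795; 162 869; 167 1043; 172 1244; 177 1428; 182 1548; 187 1758; 192 3606; 197 525; 202 648; 207 253; 212 483; tcp [ 461.  -260.8  157.3] [ 1.7998e+02 -8.0000e-02  1.5428e+02] delta cm [-0.83 35.84 -0.26]
```

View pics/w2.png

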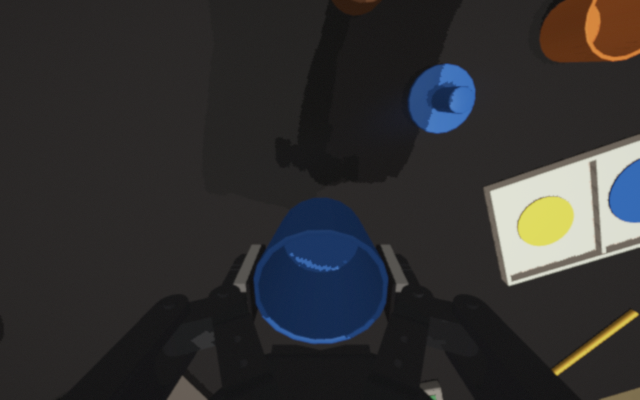

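The sleeve is held, rim around (320,285), and looks level. I'll carry it over the pad.

step_arm:
  targets: "0 1.5 0 0 -1; -0.2 4.5 0 0 -1; -0.4 8 0 0 -1; -0.4 12 0 0 -1; -0.5 16 0 0 -1; -0.6 20 0 0 -1; -0.7 24 0 0 -1; -0.8 28 0 0 -1; -0.8 31.5 0 0 -1; -0.8 34 0 0 -1; -0.8 35.3 0 0 -1; -0.8 35.8 0 0 -1; -0.8 35.8 0 0 -1; -0.8 35.8 0 0 -1; -0.8 35.8 0 0 -1"

```text
time: 6.25
tcp_pos: [623.7, 57.1, 158.4]
eef_rot: [-180.0, -0.0, 154.2]
contact_force: [0.1, -0.4, -0.0]
opening: 0.704
finger_force: 64.9
```

```bash
python3 - <<'E'
from h import *
W,im=wrist("w3")
hsv=cv2.cvtColor(im,cv2.COLOR_RGB2HSV)
b=cv2.inRange(hsv,(98,100,40),(125,255,255))>0
P=W[b];P=P[~np.isnan(P[:,0])]
q=P[(P[:,2]>175)]
zt=np.percentile(q[:,2],95);rim=q[q[:,2]>zt-4]
print("rim z",zt,cv2.minEnclosingCircle(rim[:,:2].astype(np.float32)))
p=P[np.abs(P[:,2]-6)<6];print("pad",len(p),cv2.minEnclosingCircle(p[:,:2].astype(np.float32)),np.median(p,0))
y=cv2.inRange(hsv,(24,100,80),(34,255,255))>0
p=W[y];p=p[np.abs(p[:,2]-6)<6];print("yel",len(p),cv2.minEnclosingCircle(p[:,:2].astype(np.float32)))
# rim via top cam
f=cams.grab_frame("top");T=cloud(f);circ(T,(624,58),zt,32,5)
f=cams.grab_frame("scene");T=cloud(f);circ(T,(624,58),zt,32,5)
go(624,58.5,25)
E
```

```text
rim z 194.61450071564602 ((627.3924560546875, 62.37468338012695), 37.979434967041016)
pad 3980 ((596.7304077148438, -31.36157989501953), 250.53042602539062) [629.88023156  69.78785801   6.3468819 ]
yel 2254 ((730.468017578125, 143.8716278076172), 255.99655151367188)
none
circle [621.8  59.9] r 31.3 n 84 z 192.7
tcp [623.8  57.4 158.4] [1.8000e+02 1.0000e-02 1.5423e+02] delta cm [ 0.04  0.11 13.34]
```

View pics/w3.png

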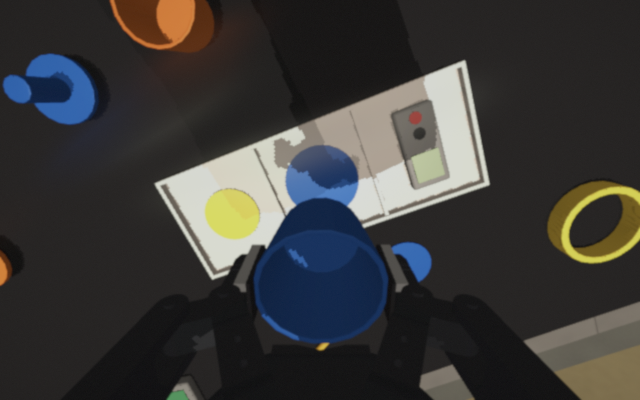

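Sleeve rim against pad in the scene camera: move about +2 mm in x. I'll lower and release.

step_arm:
  targets: "-0.2 0.1 2 0 -1; -0.2 0.1 5 0 -1; -0.2 0.1 8 0 -1; -0.2 0.1 10.5 0 -1; -0.2 0.1 12 0 -1; -0.2 0.1 12.8 0 -1; -0.2 0.1 13.2 0 -1; -0.2 0.1 13.2 0 -1; -0.2 0.1 13.2 0 -1"

```text
time: 7.3
tcp_pos: [626.7, 58.0, 27.1]
eef_rot: [180.0, 0.1, 154.3]
contact_force: [-0.3, -0.3, -1.2]
opening: 0.709
finger_force: 64.9
```

step_arm:
  targets: "0 0 0 0 0.6; 0 0 0 0 0.8; 0 0 0 0 0.9; 0 0 0 0 0.9; 0 0 0 0 0.9; 0 0 -1 0 0.9; 0 0 -2.5 0 0.9; 0 0 -5 0 0.9; 0 0 -8 0 0.9; 0 0 -11 0 1; 0 0 -14 0 1; 0 0 -16 0 1; 0 0 -16 0 1; 0 0 -16 0 1"

```text
time: 8.7
tcp_pos: [626.2, 58.1, 186.6]
eef_rot: [180.0, 0.0, 154.3]
contact_force: [-0.7, -0.1, -0.9]
opening: 1.002
finger_force: 0.0
```

```bash
python3 - <<'E'
from h import *
W,im=wrist("w4");circ(W,(624,58),61,32)
for n in("top","scene"):
    circ(cloud(cams.grab_frame(n)),(624,58),61,32)
go(435,266,210)
E
```

```text
circle [626.4  58.2] r 31.5 n 685 z 61.4
none
circle [624.1  60.4] r 32.0 n 116 z 60.2
tcp [625.7  58.1 185.4] [-1.7996e+02 -8.0000e-02  1.5429e+02] delta cm [26.21 10.46 -2.43]
```

View pics/w4.png

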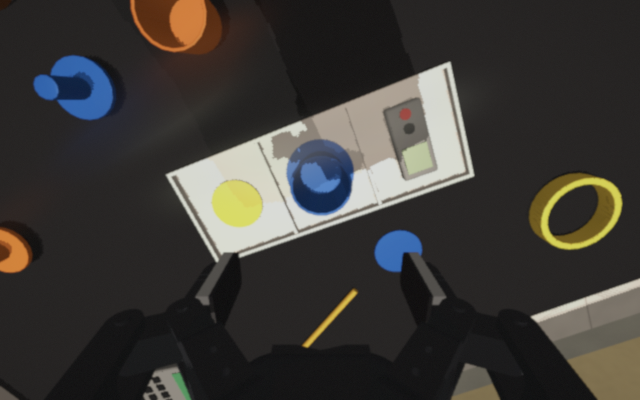

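The sleeve stands on the pad at (320,177); its centre in the robot frame is (626.4,58.2). Next, the beaker.

step_arm:
  targets: "1.5 0.6 -1 0 1; 5 2 -2 0 1; 9 3.6 -2.4 0 1; 13 5.2 -2.4 0 1; 17 6.8 -2.4 0 1; 21 8.4 -2.4 0 1; 24 9.6 -2.4 0 1; 25.7 10.3 -2.4 0 1; 26.2 10.5 -2.4 0 1; 26.2 10.5 -2.4 0 1; 26.2 10.5 -2.4 0 1; 26.2 10.5 -2.4 0 1"

```text
time: 10.05
tcp_pos: [436.3, 265.7, 210.2]
eef_rot: [-180.0, 0.0, 154.2]
contact_force: [-0.1, 0.1, -0.2]
opening: 1.004
finger_force: 0.0
```

```bash
python3 - <<'E'
from h import *
W,im=wrist("w5");c=circ(W,(435,266),95,27)
go(*c,58)
E
```

```text
circle [438.2 265.1] r 27.0 n 465 z 95.2
tcp [436.2 265.7 210.2] [-179.99   -0.    154.22] delta cm [-0.2   0.03 15.22]
```

View pics/w5.png

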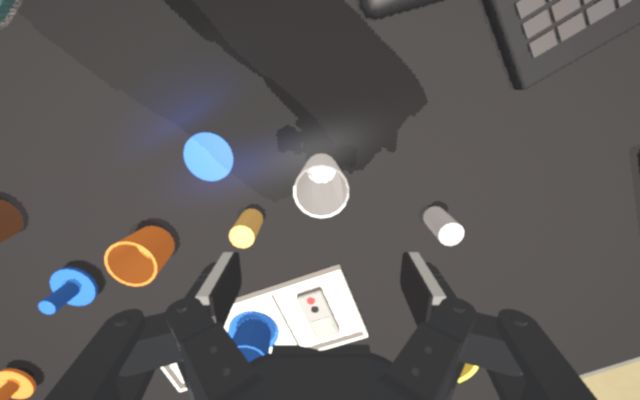

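The beaker rim is at (322,190), and brass and steel are clear of the finger line. I'll descend and grip.

step_arm:
  targets: "-0.2 0 3 0 1; -0.2 0 6 0 1; -0.2 0 9 0 1; -0.2 0 11.5 0 1; -0.2 0 13.5 0 1; -0.2 0 14.6 0 1; -0.2 0 15 0 1; -0.2 0 15 0 1; -0.2 0 15 0 -1; -0.2 0 15 0 -1; -0.2 0 15 0 -1; -0.2 0 15 0 -1; -0.2 0 15 0 -1; -0.2 0 15 0 -1; -0.2 0 15 0 -1; -0.2 0 15 0 -1; -0.2 0 15 0 -1; -0.2 0 15 0 -1"

```text
time: 11.9
tcp_pos: [438.1, 265.6, 61.5]
eef_rot: [179.9, 0.1, 154.3]
contact_force: [-2.2, -1.5, 13.5]
opening: 0.6
finger_force: 60.3
```

step_arm:
  targets: "0 0 -0.7 0 -1; 0 0 -2 0 -1; 0 0 -4 0 -1; 0 0 -7 0 -1; 0 0 -10 0 -1; 0 0 -13 0 -1; 0 0 -15 0 -1; 0 0 -16 0 -1; 0 0 -16 0 -1; 0 0 -16 0 -1"

```text
time: 12.9
tcp_pos: [437.2, 265.4, 219.5]
eef_rot: [-180.0, -0.0, 154.3]
contact_force: [0.3, -0.6, -0.7]
opening: 0.6
finger_force: 62.6
```

```bash
cat >> h.py <<'E'
def rimfit(W,c,zlo,zhi,R=45):
    m=(W[...,2]>zlo)&(W[...,2]<zhi)&(np.hypot(W[...,0]-c[0],W[...,1]-c[1])<R)
    return W[m]
E
python3 - <<'E'
from h import *
W,im=wrist("w6")
t=bot.get_state()["tcp_pos"]
T=cloud(cams.grab_frame("scene"))
for nm,A in(("w",W),("s",T)):
    for h in range(int(t[2])+16,int(t[2])+56,3):
        q=rimfit(A,t,h-1.5,h+1.5,34)
        if len(q)>10: print(nm,h-t[2].round(1),len(q),np.round(np.r_[cv2.minEnclosingCircle(q[:,:2].astype(np.float32))[0],cv2.minEnclosingCircle(q[:,:2].astype(np.float32))[1]],1))
go(626.4,58.2,220)
E
```

```text
w 15.800000000000011 696 [430.9 268.2  32.4]
w 18.80000000000001 712 [430.8 268.3  32.3]
w 21.80000000000001 818 [430.7 268.3  32.5]
w 24.80000000000001 828 [431.8 267.8  32.5]
w 27.80000000000001 921 [431.7 268.   32.4]
w 30.80000000000001 939 [431.7 267.8  32.7]
w 33.80000000000001 1811 [432.8 267.4  32.7]
w 36.80000000000001 281 [430.9 268.2  32.5]
w 39.80000000000001 302 [431.  268.2  32.3]
w 42.80000000000001 473 [430.3 268.6  32.3]
w 45.80000000000001 115 [427.7 269.8  32.2]
w 48.80000000000001 121 [426.5 270.3  31.8]
w 51.80000000000001 169 [427.6 269.7  32.3]
w 54.80000000000001 198 [427.6 269.8  32.3]
s 15.800000000000011 43 [439.9 269.1  28.8]
s 18.80000000000001 36 [443.  262.5  32.8]
s 21.80000000000001 34 [440.6 267.9  29.3]
s 24.80000000000001 39 [444.1 262.7  32. ]
s 27.80000000000001 35 [444.2 262.7  32.1]
s 30.80000000000001 54 [442.  265.6  30.8]
s 33.80000000000001 49 [443.2 263.3  32.3]
s 36.80000000000001 13 [439.7 267.6  30. ]
s 39.80000000000001 21 [444.3 261.2  30.9]
s 42.80000000000001 14 [426.7 241.7   9. ]
s 45.80000000000001 12 [444.2 260.   29.8]
s 48.80000000000001 13 [446.8 260.9  30.9]
s 51.80000000000001 15 [440.1 265.7  31.1]
tcp [437.1 265.3 219.2] [-1.7992e+02 -7.0000e-02  1.5428e+02] delta cm [-26.04 -10.44  -0.1 ]
```

View pics/w6.png

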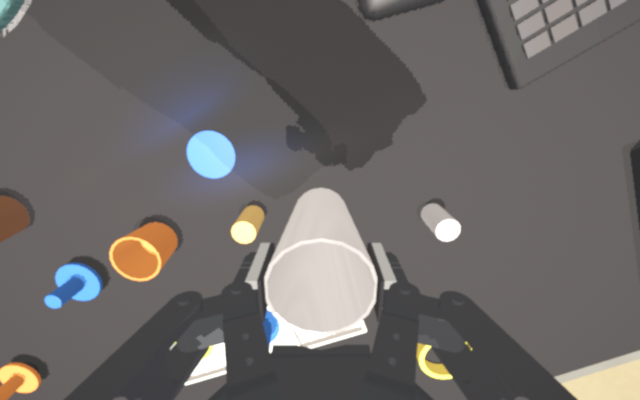

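The beaker is held upright, rim ellipse u 265–377, v 241–331. I'll carry it over the sleeve.

step_arm:
  targets: "-1.5 -0.6 0 0 -1; -4.5 -1.8 0 0 -1; -8 -3.2 0 0 -1; -12 -4.8 0 0 -1; -16 -6.4 0 0 -1; -20 -8 0 0 -1; -23 -9.2 0 0 -1; -25 -10 0 0 -1; -25.8 -10.3 0 0 -1; -26 -10.4 0 0 -1; -26 -10.4 0 0 -1; -26 -10.4 0 0 -1; -26 -10.4 0 0 -1"

```text
time: 14.3
tcp_pos: [626.2, 59.7, 220.6]
eef_rot: [180.0, 0.0, 154.3]
contact_force: [0.8, -0.5, -1.9]
opening: 0.599
finger_force: 62.6
```

```bash
python3 - <<'E'
from h import *
f=cams.grab_frame("wrist");K=f["mtx"];M=f["mount"]
for u,v in((321,241),(321,331),(265,285),(377,285)):
    r=M[:3,:3]@np.linalg.solve(K,[u,v,1.]);s=(-35-M[2,3])/r[2];print(np.round(M[:3,3]+s*r,1))
f=cams.grab_frame("scene");im=f["image"][60:310,180:430,::-1];cv2.imwrite("pics/s7.png",cv2.resize(im,None,fx=2.3,fy=2.3))
go(626.4,58.2,71)
E
```

```text
[ 25.4   0.1 -35. ]
[-23.8   0.1 -35. ]
[  2.9 -25.4 -35. ]
[  2.9  25.7 -35. ]
tcp [626.3  59.5 220.5] [1.7999e+02 1.0000e-02 1.5433e+02] delta cm [-0.06 -0.12 14.95]
```

View pics/s7.png

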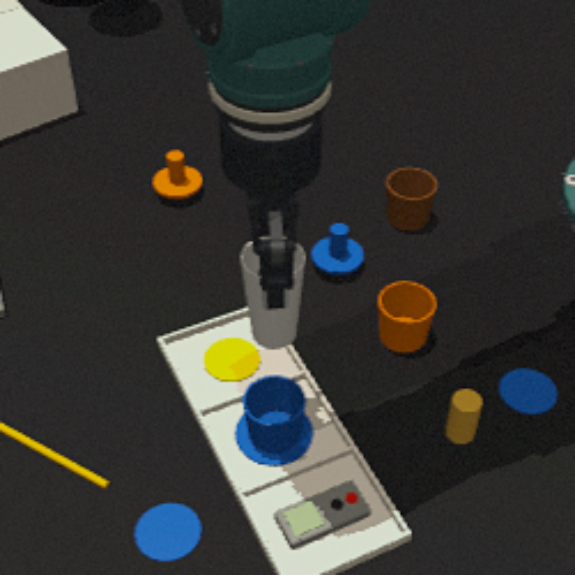

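The beaker hangs straight above the sleeve. I'll lower it in.

step_arm:
  targets: "-0.1 -0.1 2 0 -1; -0.1 -0.1 5 0 -1; -0.1 -0.1 7.5 0 -1; -0.1 -0.1 9.5 0 -1; -0.1 -0.1 11 0 -1; -0.1 -0.1 12 0 -1; -0.1 -0.1 13 0 -1; -0.1 -0.1 13.7 0 -1; -0.1 -0.1 14.3 0 -1; -0.1 -0.1 14.6 0 -1; -0.1 -0.1 14.7 0 -1; -0.1 -0.1 14.7 0 -1; -0.1 -0.1 14.7 0 -1"

```text
time: 15.7
tcp_pos: [627.3, 57.6, 73.6]
eef_rot: [180.0, 0.0, 154.3]
contact_force: [0.1, 0.3, -0.6]
opening: 0.601
finger_force: 62.6
```

step_arm:
  targets: "0 0 0.1 0 -1; 0 0 0.15 0 -1; 0 0 0.15 0 -1; 0 0 0.15 0 -1"

```text
time: 16.1
tcp_pos: [627.5, 57.6, 72.6]
eef_rot: [180.0, 0.1, 154.3]
contact_force: [-0.7, -1.3, 5.7]
opening: 0.6
finger_force: 63.2
```

Light contact with the floor. I'll release and rise.

step_arm:
  targets: "0 0 0 0 0.4; 0 0 0 0 0.6; 0 0 0 0 0.8; 0 0 0 0 0.8; 0 0 0 0 0.8; 0 0 -1 0 0.8; 0 0 -2.5 0 0.8; 0 0 -5 0 0.8; 0 0 -8 0 1; 0 0 -11 0 1; 0 0 -13 0 1; 0 0 -14 0 1; 0 0 -14 0 1; 0 0 -14 0 1"

```text
time: 17.5
tcp_pos: [626.8, 57.6, 211.0]
eef_rot: [-180.0, -0.1, 154.3]
contact_force: [-0.2, 0.1, -1.0]
opening: 0.999
finger_force: 0.0
```

```bash
python3 - <<'E'
from h import *
W,im=wrist("w8");circ(W,(627,58),106,27);circ(W,(627,58),61,32,3)
go(435,-122,180)
E
```

```text
circle [627.7  57.3] r 26.8 n 504 z 106.3
circle [625.7  58.6] r 31.0 n 420 z 61.5
tcp [626.7  57.6 210.6] [-1.7996e+02 -9.0000e-02  1.5429e+02] delta cm [  9.47 -24.5    3.09]
```

View pics/w8.png

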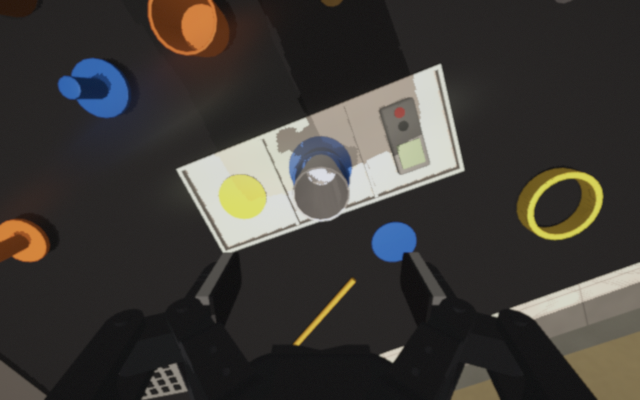

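The beaker is nested, rim at (321,188) and z 106, which is its seated height. Next, the lid.

step_arm:
  targets: "0.6 -1.5 0 0 1; 1.8 -5 0 0 1; 3.5 -9 1 0 1; 5 -13 2 0 1; 6.6 -17 3 0 1; 8.2 -21 3.1 0 1; 9.2 -23.6 3.1 0 1; 9.5 -24.5 3.1 0 1; 9.5 -24.5 3.1 0 1; 9.5 -24.5 3.1 0 1; 9.5 -24.5 3.1 0 1"

```text
time: 18.65
tcp_pos: [435.9, -121.3, 180.5]
eef_rot: [180.0, -0.0, 154.3]
contact_force: [0.1, 0.2, -0.3]
opening: 1.0
finger_force: 0.0
```

```bash
python3 - <<'E'
from h import *
W,im=wrist();c=circ(W,(435,-122),60,11,3);circ(W,(435,-122),20,31,3)
go(*c,24)
E
```

```text
circle [ 436.  -122.4] r 10.8 n 361 z 60.6
circle [ 436.3 -122.4] r 30.9 n 1791 z 20.7
tcp [ 435.9 -121.3  180.5] [ 1.7999e+02 -2.0000e-02  1.5436e+02] delta cm [-0.07 -0.1  15.65]
```

step_arm:
  targets: "0 -0.1 3 0 1; 0 -0.1 6 0 1; 0 -0.1 9 0 1; 0 -0.1 11.5 0 1; 0 -0.1 13.5 0 1; 0 -0.1 15 0 1; 0 -0.1 15.5 0 0.5; 0 -0.1 15.5 0 0; 0 -0.1 15.5 0 0; 0 -0.1 15.5 0 -1; 0 -0.1 15.5 0 -1; 0 -0.1 15.5 0 -1; 0 -0.1 15.5 0 -1; 0 -0.1 15.5 0 -1; 0 -0.1 15.5 0 -1; 0 -0.1 15.5 0 -1; 0 -0.1 15.5 0 -1; 0 -0.1 15.5 0 -1"

```text
time: 20.5
tcp_pos: [435.3, -123.0, 26.4]
eef_rot: [180.0, 0.1, 154.3]
contact_force: [0.3, 1.6, 7.3]
opening: 0.242
finger_force: 58.4
```

step_arm:
  targets: "0 0 -0.7 0 -1; 0 0 -2 0 -1; 0 0 -4 0 -1; 0 0 -7 0 -1; 0 0 -10 0 -1; 0 0 -13 0 -1; 0 0 -16 0 -1; 0 0 -18 0 -1; 0 0 -18 0 -1; 0 0 -18 0 -1"

```text
time: 21.5
tcp_pos: [434.7, -122.8, 205.9]
eef_rot: [180.0, 0.0, 154.3]
contact_force: [0.6, -0.1, -0.9]
opening: 0.241
finger_force: 58.6
```

```bash
python3 - <<'E'
from h import *
W,im=wrist("w10")
t=bot.get_state()["tcp_pos"];print(t)
hsv=cv2.cvtColor(im,cv2.COLOR_RGB2HSV);b=cv2.inRange(hsv,(98,100,40),(125,255,255))>0
q=W[b];q=q[np.hypot(q[:,0]-t[0],q[:,1]-t[1])<40];q=q[q[:,2]>150]
print(np.round(np.percentile(q[:,2],[5,25,50,75,95])-t[2],1))
fl=q[np.abs(q[:,2]-t[2]+4)<6];print("flange",cv2.minEnclosingCircle(fl[:,:2].astype(np.float32)))
A=np.c_[fl[:,:2],np.ones(len(fl))];print("slope",np.linalg.lstsq(A,fl[:,2],rcond=None)[0])
go(627.7,57.3,205)
E
```

```text
[ 434.3863348  -122.63334399  205.26398068]
[-6.2 -5.3 -4.5 28.9 35.2]
flange ((435.0614013671875, -122.97296142578125), 30.827659606933594)
slope [ 3.12523921e-02 -1.16238747e-02  1.85616116e+02]
tcp [ 434.4 -122.6  205.3] [-1.8000e+02 -4.0000e-02  1.5428e+02] delta cm [-9.61e+00  2.46e+01  2.00e-02]
```

View pics/w10.png

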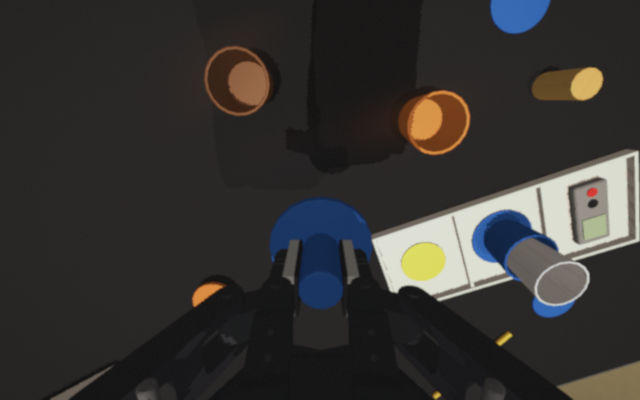

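The lid is held straight; the flange is at (320,240) and its axis is within 1 mm of the tool's. I'll carry it over the beaker.

step_arm:
  targets: "-0.5 1.3 0 0 -1; -1.7 4.5 0 0 -1; -3.2 8.5 0 0 -1; -4.7 12.5 0 0 -1; -6.2 16.5 0 0 -1; -7.8 20.5 0 0 -1; -8.8 23 0 0 -1; -9.4 24.3 0 0 -1; -9.6 24.6 0 0 -1; -9.6 24.6 0 0 -1; -9.6 24.6 0 0 -1; -9.6 24.6 0 0 -1; -9.6 24.6 0 0 -1"

```text
time: 22.85
tcp_pos: [627.7, 56.7, 206.1]
eef_rot: [180.0, 0.0, 154.2]
contact_force: [0.1, 0.4, -0.0]
opening: 0.237
finger_force: 58.7
```

```bash
python3 - <<'E'
from h import *
go(627,57.6,118)
E
```

```text
tcp [627.7  56.7 206.1] [1.8000e+02 1.0000e-02 1.5424e+02] delta cm [0.1  0.05 8.81]
```

step_arm:
  targets: "0.1 0 2 0 -1; 0.1 0 4 0 -1; 0.1 0 6 0 -1; 0.1 0 7 0 -1; 0.1 0 7.6 0 -1; 0.1 0 8.1 0 -1; 0.1 0 8.5 0 -1; 0.1 0 8.8 0 -1; 0.1 0 8.8 0 -1; 0.1 0 8.8 0 -1"

```text
time: 23.85
tcp_pos: [627.5, 57.5, 118.6]
eef_rot: [180.0, 0.1, 154.3]
contact_force: [-2.0, -0.4, 5.1]
opening: 0.24
finger_force: 59.0
```

Contact is at the expected seated height (118.4). I'll release.

step_arm:
  targets: "0 0 0 0 -0.3; 0 0 0 0 0; 0 0 0 0 0; 0 0 0 0 0.2; 0 0 0 0 0.2; 0 0 -1 0 0.2; 0 0 -2.5 0 0.2; 0 0 -5 0 0.2; 0 0 -8 0 0.6; 0 0 -10 0 1; 0 0 -10 0 1; 0 0 -10 0 1"

```text
time: 25.05
tcp_pos: [627.2, 57.6, 218.1]
eef_rot: [180.0, 0.0, 154.3]
contact_force: [-0.2, 0.2, -0.1]
opening: 0.997
finger_force: 0.0
```

```bash
python3 - <<'E'
from h import *
W,im=wrist("w11");circ(W,(627,58),152,11,4);circ(W,(627,58),112,31,3);circ(W,(627,58),61,32,3)
hsv=cv2.cvtColor(im,cv2.COLOR_RGB2HSV)
y=cv2.inRange(hsv,(24,100,80),(34,255,255))>0
p=W[y];p=p[(np.abs(p[:,2]-6)<4)&(np.hypot(p[:,0]-615,p[:,1]+50)<50)];print("yel",len(p),cv2.minEnclosingCircle(p[:,:2].astype(np.float32)),np.median(p,0))
go(457,150,180)
E
```

```text
circle [628.   57.5] r 10.9 n 550 z 152.7
circle [628.1  57.3] r 31.1 n 2424 z 112.9
circle [621.5  60.3] r 30.2 n 244 z 61.6
yel 1510 ((617.2208862304688, -51.0699462890625), 30.429853439331055) [616.14389118 -50.81060707   6.73936323]
tcp [626.9  57.6 217.4] [-1.7999e+02 -3.0000e-02  1.5429e+02] delta cm [19.31  0.95  3.75]
```

View pics/w11.png

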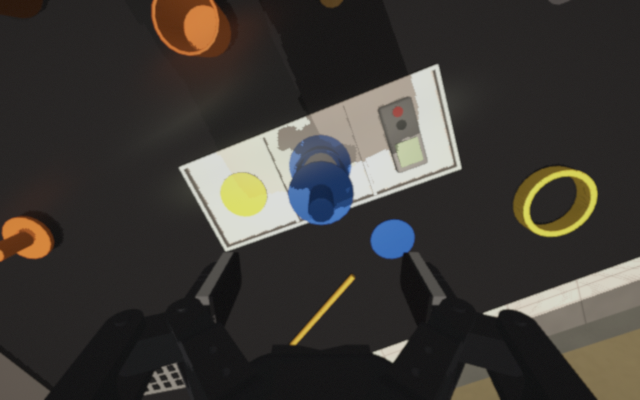

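The lid is seated: knob (320,205), top at z 152.7, axis on the beaker's. Next, the brass cylinder.

step_arm:
  targets: "1.5 0.1 0 0 1; 5 0.3 0 0 1; 9 0.5 0 0 1; 13 0.7 1 0 1; 16.5 0.8 2.5 0 1; 18.6 0.9 3.7 0 1; 19.3 1 3.7 0 1; 19.3 1 3.7 0 1; 19.3 1 3.7 0 1; 19.3 1 3.7 0 1"

```text
time: 26.1
tcp_pos: [458.7, 150.0, 181.0]
eef_rot: [180.0, 0.0, 154.2]
contact_force: [-0.3, 0.5, 1.6]
opening: 1.004
finger_force: 0.0
```

```bash
python3 - <<'E'
from h import *
W,im=wrist();c=circ(W,(457,150),55,15,3)
go(*c,17)
E
```

```text
circle [459.3 151. ] r 14.9 n 663 z 55.7
tcp [458.6 150.  180.9] [1.7999e+02 3.0000e-02 1.5424e+02] delta cm [-1.000e-02  1.200e-01  1.639e+01]
```

step_arm:
  targets: "0 0.1 3 0 1; 0 0.1 6 0 1; 0 0.1 9 0 1; 0 0.1 11.5 0 1; 0 0.1 14 0 1; 0 0.1 15.7 0 1; 0 0.1 16.2 0 0.5; 0 0.1 16.2 0 0; 0 0.1 16.2 0 -1; 0 0.1 16.2 0 -1; 0 0.1 16.2 0 -1; 0 0.1 16.2 0 -1; 0 0.1 16.2 0 -1; 0 0.1 16.2 0 -1; 0 0.1 16.2 0 -1; 0 0.1 16.2 0 -1; 0 0.1 16.2 0 -1; 0 0.1 16.2 0 -1"

```text
time: 27.95
tcp_pos: [458.8, 151.4, 19.8]
eef_rot: [179.9, 0.1, 154.3]
contact_force: [-1.4, -0.4, 5.4]
opening: 0.338
finger_force: 58.7
```

step_arm:
  targets: "0 0 -0.7 0 -1; 0 0 -2 0 -1; 0 0 -4 0 -1; 0 0 -7 0 -1; 0 0 -10 0 -1; 0 0 -13 0 -1; 0 0 -15 0 -1; 0 0 -15 0 -1; 0 0 -15 0 -1"

```text
time: 28.85
tcp_pos: [457.8, 151.2, 168.5]
eef_rot: [180.0, 0.0, 154.3]
contact_force: [0.1, 0.5, -4.0]
opening: 0.332
finger_force: 59.6
```

```bash
python3 - <<'E'
from h import *
go(616.8,-51,168)
t=bot.get_state()["tcp_pos"];W,im=wrist()
for h in (30,33,36,39,42):
  q=rimfit(W,t,t[2]+h-1.5,t[2]+h+1.5,17);print(h,len(q))
E
```

```text
tcp [457.8 151.2 168.5] [1.8000e+02 1.0000e-02 1.5429e+02] delta cm [-23.1  -11.32   0.06]
30 220
33 267
36 2709
39 262
42 43
```

step_arm:
  targets: "-1.2 -0.6 0 0 -1; -4 -2 0 0 -1; -7.5 -3.7 0 0 -1; -11 -5.4 0 0 -1; -14.5 -7.1 0 0 -1; -18 -8.8 0 0 -1; -21 -10.3 0 0 -1; -22.6 -11.1 0 0 -1; -23.1 -11.3 0 0 -1; -23.1 -11.3 0 0 -1; -23.1 -11.3 0 0 -1; -23.1 -11.3 0 0 -1"

```text
time: 30.1
tcp_pos: [616.5, -50.0, 168.8]
eef_rot: [180.0, -0.0, 154.3]
contact_force: [0.5, 0.0, -4.0]
opening: 0.339
finger_force: 59.7
```

step_arm:
  targets: "0 0 2 0 -1; 0 0 5 0 -1; 0 0 8 0 -1; 0 0 10.5 0 -1; 0 0 12.2 0 -1; 0 0 13.3 0 -1; 0 0 14 0 -1; 0 0 14.3 0 -1; 0 0 14.3 0 -1; 0 0 14.3 0 -1"

```text
time: 31.1
tcp_pos: [617.5, -50.8, 26.5]
eef_rot: [180.0, 0.1, 154.3]
contact_force: [-0.7, -0.1, -3.9]
opening: 0.336
finger_force: 59.9
```

Not yet down; I'll go a little lower.

step_arm:
  targets: "0 0 0.1 0 -1; 0 0 0.15 0 -1; 0 0 0.15 0 -1; 0 0 0.15 0 -1"

```text
time: 31.5
tcp_pos: [617.7, -50.9, 25.8]
eef_rot: [180.0, 0.1, 154.3]
contact_force: [-4.3, 1.7, 13.8]
opening: 0.338
finger_force: 61.7
```

step_arm:
  targets: "0 0 -0.1 0 -0.2; 0 0 -0.1 0 0; 0 0 -0.1 0 0.1; 0 0 -0.1 0 0.2; 0 0 -0.1 0 0.2; 0 0 -1 0 0.2; 0 0 -2.5 0 0.2; 0 0 -5 0 0.2; 0 0 -8 0 0.2; 0 0 -11 0 0.2; 0 0 -14 0 0.2; 0 0 -17 0 0.4; 0 0 -19 0 0.4; 0 0 -19 0 0.4; 0 0 -19 0 0.4"

```text
time: 33.0
tcp_pos: [617.1, -50.8, 214.5]
eef_rot: [180.0, 0.0, 154.3]
contact_force: [-0.4, -0.5, -0.6]
opening: 0.698
finger_force: 0.0
```

```bash
python3 - <<'E'
from h import *
W,im=wrist("w12");circ(W,(617,-51),61,15,3);circ(W,(628,57),112,31,3)
f=cams.grab_frame("scene");S=cloud(f);circ(S,(431.6,11.6),54,32);circ(S,(540.7,-338.6),59,11);circ(S,(562,376),55,15)
cv2.imwrite("pics/s12.png",cv2.resize(f["image"][80:380,180:480,::-1],None,fx=2,fy=2))
E
```

```text
circle [618.2 -50.8] r 14.9 n 549 z 61.7
circle [628.2  57.2] r 31.1 n 2799 z 112.8
circle [431.1  11. ] r 33.1 n 122 z 53.4
circle [ 538.3 -337. ] r 12.3 n 36 z 58.5
circle [562.5 375.4] r 15.1 n 191 z 54.6
```

View pics/s12.png

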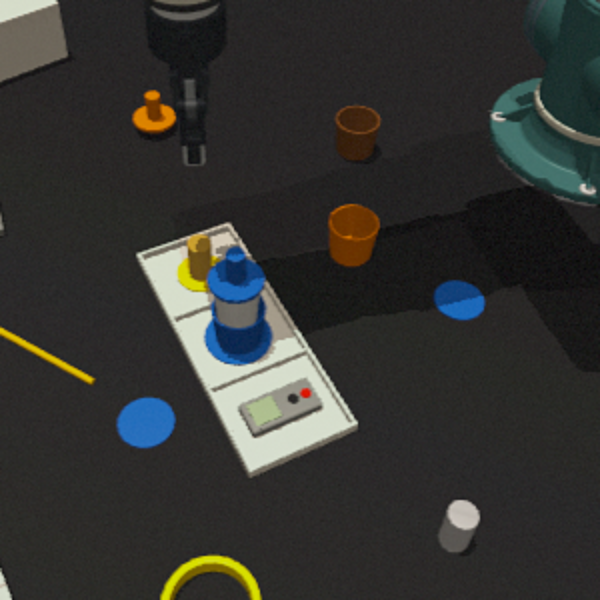

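The calorimeter stands complete at (237,300), the brass is on the yellow pad at (200,258), and the other group's things haven't moved.

```bash
python3 -c "
from bench import bot
print(bot.close_job())"
```

```text
the job is handed in; nothing more can be done
None
```

I packed the blue calorimeter on the blue pad (sleeve, beaker, then lid), stood the brass cylinder on the yellow pad, and handed the job in at about 33 s; the last camera check showed everything seated and the other group's things where they started, but the hand-in returned no verdict.

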